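Set up the pouring station with a beaker from the nested stack

TASK

Slide the square drip tray fully home into the pouring station's U-shaped bay. Then twist the top beaker off the nested stack - raise it slightly, turn it anticlockwise seen from above while it is raised, lift it off - without shifting or lifting the rest of the stack. Set it down gently upright in the middle of the drip tray, and leave the jar, the bowl and the spatula alone.

Things in the scene. Friction and masses are not known exactly. Their poses are not given: they have to be found in the camera images.
- tray: Loose square aluminium drip tray, open at the top, 110 x 110 mm outside, 22 mm high, walls and floor 4 mm thick, 0.25 kg. Origin: centre of its underside; x, y along its sides. Lies on the bench before the bay's mouth and slides easily: it can be slid with fingers lowered into it, pressing on the inside of its leading wall.
- bay: White pouring station fixed to the bench: a U of rails 14 mm high, open towards its -x; inner rail faces at y +-61 mm, front of the back stop at x +55 mm. Its floor is the bench. Origin: on the bench, where the centre of the tray's underside lies when the tray is fully home against the stop, sides along the rails. Behind the stop (x 67 to 147 mm, y +-75) a housing 55 mm high; leave its knobs.
- stack: Rest of the nested stack, one loose unit of 2.6 kg: a round steel foot 128 mm wide with two larger white beakers clamped on it. Origin: centre of the foot's underside. The upper of these is a socket 56 to 59 mm wide inside, floor 122 mm and rim 182 mm above the origin, in which the top beaker nests.
- beaker: The top beaker, white plastic, loose, 0.12 kg, 120 mm high, round, outer diameter 48 mm at the base, 57 mm over its upper half, wall 3.5 mm. Origin: centre of its underside. Two lugs (12 mm wide, 7 mm high, 62 mm above the underside) stick out to 44 mm from the axis on its +x and -x. Nested, the sills stop it from turning until raised 5 mm; its lower 60 mm sit in the socket.
- jar: Bystander: closed jar, 60 mm in diameter, 85 mm high, origin at the centre of its underside.
- bowl: Bystander: grey mixing bowl, 110 mm in diameter, 60 mm high, origin at the centre of its underside.
- spatula: Bystander: plaster spatula 190 mm long lying on the bench.
- stack_seat (a point): Centre of the floor of the stack's socket, on which the nested beaker's underside rests. x, y, z as the stack's.
- bay_mouth (a point): Middle of the bay's mouth, on the bench, 110 mm from the bay's origin towards its -x. Here the guiding lips stand about 180 mm apart; they narrow to the 122 mm wide bay over 53 mm.
- catch (a point): One of two grey catches at the socket's rim, on the stack's +x (this one) and -x side, 31 to 46 mm from the axis; this point is on top of its overhanging tab, 206 mm above the stack's origin, 40 mm from the axis. Each is a slot for a beaker lug: closed at its clockwise end, a 7 mm sill at its anticlockwise end. Straight lifting is stopped by the tabs after 10 mm.
- beaker_grip (a point): On the beaker's axis, 106 mm above its underside: height to grip it across its diameter, in any direction, above the catches. Raised 6 to 9 mm it turns freely anticlockwise seen from above (positive about z); after 40 degrees the lugs are clear of the catches (50 to 60 is safe, over 100 meets the opposite catch), then it lifts straight off.
Mind the look-alikes: they are no part of the job. Of the things like the tray, leave any that is pink or purple; of the rest the smaller one is meant.

How it is judged:
By the outcome, as a careful person would: the job done as asked, in the order asked, and still so for the second after the job is handed in, with the robot touching nothing.
It also fails if it takes over 72 s, if anything falls off the work surface, if the arm or the gripper's body presses on something with over 40 N, if the wrist force passes 120 N, or if a joint passes its speed limit or range.

ROBOT

A 7-joint arm with a two-finger parallel gripper is mounted at the origin on the work surface. World frame = base frame: x ahead of the robot, y to its left, z up, the work surface at z = 0. Lengths are in m, angles in rad, forces in N, time in s.
With the tool pointing down it reaches from about 0.4 to 0.9 m from the base axis. Payload 5.5 kg.
Tool frame: the origin (TCP) lies at the centre of the arm's flange, where the gripper is bolted on; the fingertips stand nose_length ahead of it and the grasp point (between the pads) lies 159 mm ahead of it (nose_length is the distance from the TCP to the fingertips, in m); z points along the fingers, y is the direction in which the jaws open and shut (so a half turn about z gives the same grasp; the last joint's range is limited). The gripper opens to 92 mm and grips with 3 to 60 N. Pads are 19 mm wide; open, the fingers measure 130 mm over their backs; the gripper's body (75 mm by 190 mm) begins 47 mm behind the grasp point.
Start: joints at [0.263, 0.501, -0.427, 1.55, 0.221, 1.138, -0.21], TCP at [0.65, 0, 0.405] pointing down, gripper open.
Joint ranges: [-2.88, 2.88], [-0.31, 2.03], [-1.54, 1.56], [0.2, 2.42], [-1.41, 4.55], [0.19, 2.02], [-2.57, 2.57]. Speed limits (rad/s): [2.57, 2.57, 3.14, 3.14, 3.14, 3.14, 3.14].

INTERFACE

Orientations are given as a unit quaternion [x, y, z, w].
In Python, from plant import * gives the robot as it stands.
- The arm moves only by the tool step_arm, never from a script. Its argument "deltas" is a list of rows, each a list of 3 entries, a list of its own where there are three numbers: the opening in per cent of the stroke, from 0 (shut) to 100 (fully open), then the shift along the world's x, y, z in cm, then the turn about the world's z in rad. A call has 1 to 10 rows; each row shifts and turns the commanded pose from where the row before left it; what a row does not reach is not made up. A row lasts 1/10 s, in which the tool goes at most 50 mm and 8.59 degrees, less where a joint would pass 70% of its speed; a pose out of reach is approached as far as the arm can. A call is refused whole if a number of a shift passes 5 or a number of a turn 0.15, either way. A call with a gripper value outside its range is refused whole. The fingers move at their own pace and stop on an object; "grip_force" is the grip in N (left out, the last holds). Time passes only in rows, so rows that do not move let the fingers close. It gives the time, the measured TCP pose, the force and the opening at its end, in the units of the state.
- read_state(): the state, without advancing time (a new reading comes with each control period).
- capture(name): name is "scene" or "side" or "wrist"; returns a dict with "color" (480x640x3 uint8, blue, green, red), "fx", "fy", "cx", "cy" (pixels), "pose" (4x4, takes a point from camera to world coordinates). Camera axes: x right, y down, z forward; pixel columns grow to the right and rows downward; lengths in m; the calibration is good to about 2 mm. The wrist camera is an equidistant fisheye: a pixel r from the principal point sees the ray r / f radians off the axis. A picture is of the moment at which its call begins. There is no depth.
- sign_off(): hands the job in, once; it reports no verdict.
The state is a dict: "time_s": time; "q": joint angles; "joint_vel": joint speeds; "joint_torque": joint torques, N m; "tcp_pos": TCP position; "tool_rot": TCP orientation; "ft_force": force on the tool from outside, world axes, zero at the start; "wrist_torque": the same for the moment, N m; "grip_width": finger opening in m.
Only numpy, scipy, OpenCV 4.12 (cv2) and the standard library are available. Lean on these libraries where they do the work, as an engineer would, in place of code of your own. Each camera call takes 0.05 s, during which the arm holds its last target. There are 200 camera calls.

## Working session

There is one attempt and no reset: what is moved stays moved. The work goes in short steps, Python scripts to look and compute and a tool call to move; the robot and the scene stay as the last step left them, time stands still between calls to the robot, and variables do not carry over. Pictures are saved under pics/ and viewed, about 8 in all and at most 12, crops included, and the job is handed in when it is done.

Besides the shell and the picture viewer there is one more tool, called as name(argument=value, ...), one argument or row to a line, values as JSON. step_arm: Moves the arm, as the interface text tells. Its arguments: {"type":"object","properties":{"deltas":{"type":"array"},"grip_force":{"type":"number"}},"required":["deltas"]}

```bash
mkdir -p pics; cat > h.py <<'E'
from plant import *
import numpy as np, cv2
def ray(c,u,v,fish=False):
    x=(u-c["cx"])/c["fx"]; y=(v-c["cy"])/c["fy"]
    if fish:
        r=np.hypot(x,y); s=np.sin(r)/r if r>1e-9 else 1; d=np.array([x*s,y*s,np.cos(r)])
    else: d=np.array([x,y,1.])
    P=np.array(c["pose"]); return P[:3,3],P[:3,:3]@d
def onz(c,u,v,z,fish=False):
    o,d=ray(c,u,v,fish); return o+d*(z-o[2])/d[2]
E
python3 - <<'E'
from h import *
s=read_state(); print({k:np.round(v,3) for k,v in s.items()})
try: print(nose_length)
except Exception as e: print(e)
for n in("scene","side","wrist"):
    c=capture(n); cv2.imwrite(f"pics/{n}0.png",c["color"]); print(n,c["fx"],c["cx"],c["cy"],np.round(c["pose"],3).tolist())
    import pickle; pickle.dump(c,open(n+"0.pkl","wb"))
E
```

```text
{'time_s': np.float64(0.0), 'q': array([ 0.263,  0.502, -0.427,  1.551,  0.221,  1.138, -0.21 ]), 'joint_vel': array([ 0.001, -0.001,  0.   ,  0.   ,  0.001, -0.   , -0.001]), 'joint_torque': array([-0.0000e+00, -5.6660e+01, -5.8160e+00, -2.7911e+01, -6.9000e-02,
        3.1000e-02,  0.0000e+00]), 'tcp_pos': array([ 0.65 , -0.   ,  0.404]), 'tool_rot': array([ 0.707,  0.707, -0.001, -0.001]), 'ft_force': array([-0.401, -0.292,  0.035]), 'wrist_torque': array([-0.022, -0.003,  0.038]), 'grip_width': np.float64(0.092)}
0.178
scene 584.2866715733085 320.6373432830482 242.78433863469175 [[-0.469, 0.619, -0.63, 1.565], [0.883, 0.336, -0.327, 0.552], [0.009, -0.71, -0.705, 1.376], [0.0, 0.0, 0.0, 1.0]]
side 439.11582039165586 314.767550982139 236.91012156742434 [[-0.963, -0.124, 0.238, 0.235], [-0.268, 0.482, -0.834, 0.942], [-0.012, -0.867, -0.498, 0.709], [0.0, 0.0, 0.0, 1.0]]
wrist 371.64829954431775 320.8580178906032 235.93720676380178 [[1.0, 0.001, -0.002, 0.651], [0.001, -0.961, -0.277, 0.075], [-0.002, 0.277, -0.961, 0.382], [0.0, 0.0, 0.0, 1.0]]
```

View pics/scene0.png

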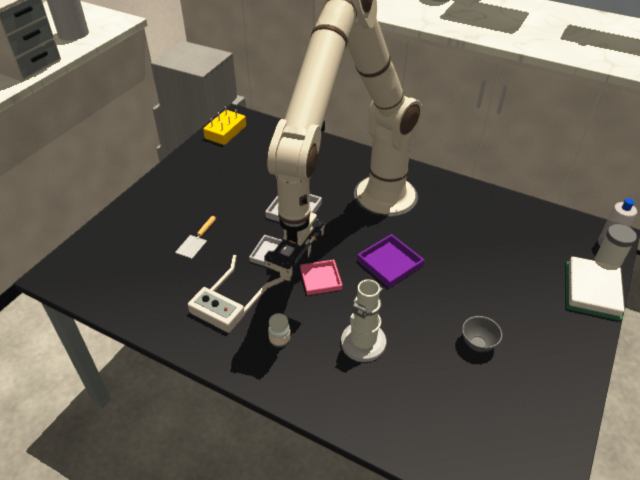

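View pics/side0.png

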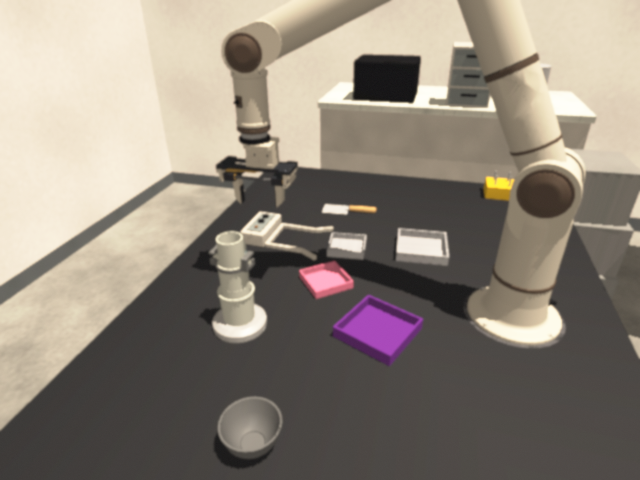

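View pics/wrist0.png

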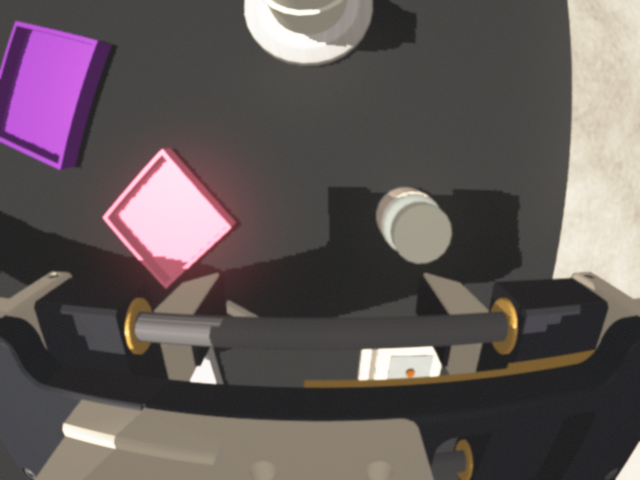

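Scene and side pictures: the bay housing is at scene (217,308), with its arms ending at about (235,258) and (290,275). The smaller grey tray is at side (347,245), and the larger grey look-alike is at side (422,246). The stack is at scene (365,330) and side (238,280), the jar at scene (279,330).

```bash
python3 - <<'E'
from h import *
import pickle
S=pickle.load(open("scene0.pkl","rb"));D=pickle.load(open("side0.pkl","rb"))
f=lambda c,u,v,z:np.round(onz(c,u,v,z)[:2],3)
for uv in((329,235),(367,237),(364,257),(327,255)): print("tray",f(D,*uv,.022))
for uv in((397,233),(447,233)): print("bigger",f(D,*uv,.022))
print("tips scene",f(S,235,258,.014),f(S,290,275,.014),"side",f(D,332,229,.014),f(D,316,256,.014))
print("housing scene",[f(S,*p,.055) for p in((205,288),(243,306),(228,325),(190,303))],"side",[f(D,*p,.055) for p in((258,213),(281,217),(267,239),(243,233))])
print("stack foot",f(S,364,341,.01),f(D,240,322,.01)," beakertop",f(S,369,287,.242),f(D,231,239,.242))
print("jar",f(S,279,321,.085))
a=cv2.resize(S["color"][230:340,180:330],None,fx=3.5,fy=3.5,interpolation=2)
b=cv2.resize(D["color"][195:280,220:470],None,fx=2.1,fy=2.1,interpolation=2)
o=np.zeros((a.shape[0]+b.shape[0],max(a.shape[1],b.shape[1]),3),np.uint8);o[:a.shape[0],:a.shape[1]]=a;o[a.shape[0]:,:b.shape[1]]=b
cv2.imwrite("pics/zoom.png",o);print(o.shape)
E
```

```text
tray [ 0.523 -0.231]
tray [ 0.405 -0.248]
tray [ 0.394 -0.131]
tray [ 0.5   -0.115]
bigger [ 0.317 -0.297]
bigger [ 0.164 -0.336]
tips scene [ 0.54 -0.29] [ 0.519 -0.097] side [ 0.527 -0.286] [ 0.534 -0.114]
housing scene [array([ 0.716, -0.273]), array([ 0.719, -0.136]), array([ 0.797, -0.136]), array([ 0.783, -0.278])] side [array([ 0.773, -0.26 ]), array([ 0.689, -0.251]), array([ 0.682, -0.106]), array([ 0.766, -0.122])]
stack foot [0.634 0.212] [0.633 0.211]  beakertop [0.633 0.21 ] [0.629 0.213]
jar [ 0.736 -0.004]
(563, 525, 3)
```

View pics/zoom.png

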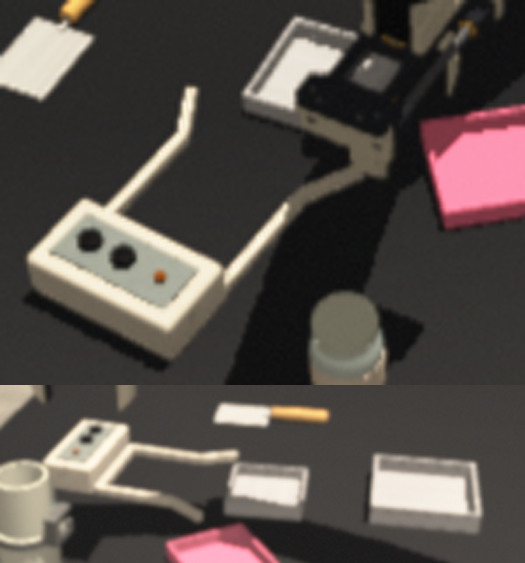

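The zoomed pictures show the small grey tray before the mouth, and the bay opening towards roughly -x. I'll turn the jaws across the bay (-90°) and look from close above.

step_arm(
  deltas=[
    [100, [-2.1, -1.75, 0.4], -0.143],
    [100, [-2.1, -1.75, 0.4], -0.143],
    [100, [-2.1, -1.75, 0.4], -0.143],
    [100, [-2.1, -1.75, 0.4], -0.143],
    [100, [-2.1, -1.75, 0.4], -0.143],
    [100, [-2.1, -1.75, 0.4], -0.143],
    [100, [-2.1, -1.75, 0.4], -0.143],
    [100, [-2.1, -1.75, 0.4], -0.143],
    [100, [-2.1, -1.75, 0.4], -0.143],
    [100, [-2.1, -1.75, 0.4], -0.143],
  ],
)

```text
time_s: 1.15
tcp_pos: [0.4389, -0.1755, 0.4447]
tool_rot: [0.998, 0.067, -0.0, -0.0]
ft_force: [-0.3, -1.2, 0.0]
grip_width: 0.0918
```

step_arm(
  deltas=[
    [45, [-2.0, -1.5, 0.5], -0.14],
    [45, [0, 0, 0], 0],
    [45, [0, 0, 0], 0],
  ],
)

```text
time_s: 1.45
tcp_pos: [0.4199, -0.19, 0.4499]
tool_rot: [1.0, 0.001, 0.0, 0.0]
ft_force: [0.7, 0.4, 0.3]
grip_width: 0.0725
```

```bash
python3 - <<'E'
from h import *
import pickle
s=read_state(); print(s["tcp_pos"],s["tool_rot"],s["grip_width"])
c=capture("wrist"); pickle.dump(c,open("w1.pkl","wb")); cv2.imwrite("pics/w1.png",c["color"]); print(np.round(c["pose"],3).tolist())
E
```

```text
[ 0.41986439 -0.18998807  0.44988029] [9.99999636e-01 7.84897841e-04 3.33394151e-04 1.82122794e-05] 0.07253984317093508
[[0.002, -0.961, -0.275, 0.496], [-1.0, -0.002, -0.002, -0.189], [0.002, 0.275, -0.961, 0.428], [0.0, 0.0, 0.0, 1.0]]
```

View pics/w1.png

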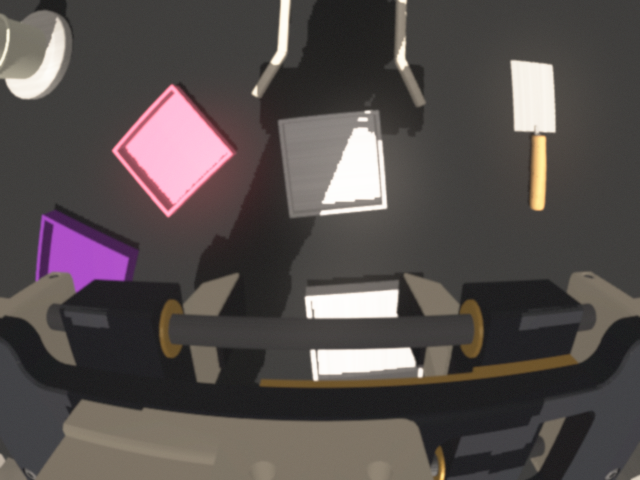

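Wrist view: the tray rim corners are at about (279,120), (380,110), (387,208), (289,217). The rails' inner edges run from (289,2) to (287,50) and from (397,2) to (399,60), and the lip tips are at (258,95) and (421,103).

```bash
python3 - <<'E'
from h import *
import pickle
c=pickle.load(open("w1.pkl","rb"))
f=lambda u,v,z:np.round(onz(c,u,v,z,True)[:2],4)
P=np.array([f(*p,.022) for p in((279,120),(380,110),(387,208),(289,217))]); print(P.tolist(),"ctr",P.mean(0))
d=(P[0]-P[3]+P[1]-P[2]); e=(P[0]-P[1]+P[3]-P[2]); print("yaw",np.arctan2(d[1],d[0]),np.arctan2(-e[0],e[1]),np.linalg.norm(d)/2,np.linalg.norm(e)/2)
for z in(.014,.0):print("rails L",f(289,2,z),f(287,50,z),"R",f(397,2,z),f(399,60,z),"tips",f(258,95,z),f(421,103,z))
# precise rail edges: rows 2..45
g=c["color"].min(2)
L=[];R=[]
for v in range(2,48,5):
    w=np.where(g[v,265:310]>110)[0]+265; x=np.where(g[v,380:420]>110)[0]+380
    if len(w):L.append(f(w.max()+.5,v,.014))
    if len(x):R.append(f(x.min()-.5,v,.014))
L=np.array(L);R=np.array(R);print(L[[0,-1]],R[[0,-1]])
pl=np.polyfit(L[:,0],L[:,1],1);pr=np.polyfit(R[:,0],R[:,1],1);print(pl,pr,[(np.polyval(pl,x)+np.polyval(pr,x))/2 for x in(.55,.6,.65)],[np.polyval(pl,x)-np.polyval(pr,x) for x in (.6,.65)])
E
```

```text
[[0.5099, -0.1448], [0.5217, -0.2541], [0.4125, -0.2648], [0.4017, -0.1544]] ctr [ 0.46145  -0.204525]
yaw 0.09310628941898266 0.1025069941211883 0.10917285605863765 0.11042967219004136
rails L [ 0.6482 -0.1542] [ 0.5898 -0.1526] R [ 0.6518 -0.2755] [ 0.5808 -0.2767] tips [ 0.5391 -0.1205] [ 0.5327 -0.3023]
rails L [ 0.6533 -0.153 ] [ 0.593  -0.1514] R [ 0.657  -0.2784] [ 0.5837 -0.2796] tips [ 0.5405 -0.1182] [ 0.5339 -0.3061]
[[ 0.6481 -0.1559]
 [ 0.5933 -0.1531]] [[ 0.6518 -0.2761]
 [ 0.5961 -0.2739]]
[-0.04656403 -0.12519982] [-0.04193017 -0.24901941] [np.float64(-0.21144551710228798), np.float64(-0.21365787206369732), np.float64(-0.21587022702510664)] [np.float64(0.12103928152137261), np.float64(0.12080758881704329)]
```

step_arm(
  deltas=[
    [50, [0.9, -0.3, -3.6], 0.1],
    [50, [0.9, -0.3, -3.6], 0],
    [50, [0.9, -0.3, -3.6], 0],
    [50, [0.8, -0.3, -3.6], 0],
    [50, [0.8, -0.25, -3.6], 0],
    [50, [0, 0, -3.6], 0],
    [50, [0, 0, -2.0], 0],
    [50, [0, 0, -1.5], 0],
    [50, [0, 0, -1.2], 0],
    [50, [0, 0, 0], 0],
  ],
  grip_force=5,
)

```text
time_s: 2.5
tcp_pos: [0.4629, -0.2033, 0.1849]
tool_rot: [0.999, 0.051, -0.001, -0.001]
ft_force: [0.2, -0.1, 0.6]
grip_width: 0.046
```

```bash
python3 - <<'E'
from h import *
a=capture("scene")["color"][200:330,180:330];b=capture("side")["color"][190:290,200:430]
a=cv2.resize(a,None,fx=3.5,fy=3.5,interpolation=2);b=cv2.resize(b,(525,228),interpolation=2)
cv2.imwrite("pics/z2.png",np.vstack([a[:370],b]))
s=read_state();print(s["tcp_pos"],s["ft_force"],s["grip_width"],s["tool_rot"])
E
```

```text
[ 0.46349507 -0.20405824  0.18675017] [ 0.23459421 -0.3138608   1.12178133] 0.04616307186629575 [ 9.98698366e-01  5.10052852e-02  7.68952432e-05 -1.66966979e-04]
```

View pics/z2.png

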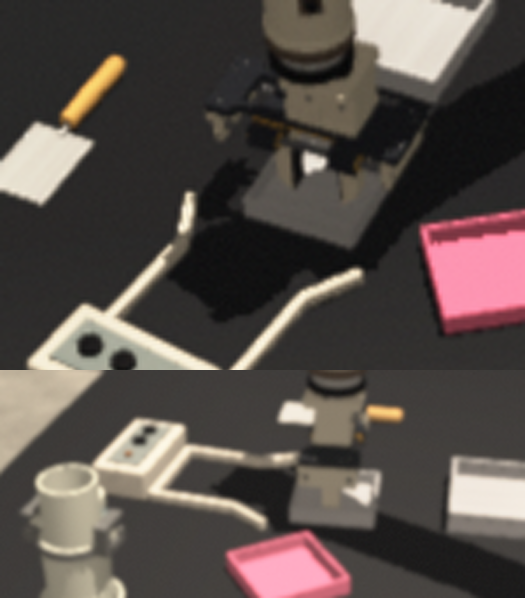

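The fingers stand inside the tray, clear of its walls. Next I spread them and slide the tray in.

step_arm(
  deltas=[
    [66, [0, 0, 0], 0],
    [66, [0, 0, 0], 0],
    [66, [0, 0, 0], -0.02],
    [66, [1.3, -0.2, 0], -0.04],
    [66, [1.4, -0.2, 0], -0.044],
    [66, [1.4, -0.2, 0], -0.04],
    [66, [1.5, -0.06, 0], 0],
    [66, [1.5, -0.06, 0], 0],
    [66, [1.5, -0.06, 0], 0],
    [66, [1.5, -0.06, 0], 0],
  ],
)

```text
time_s: 3.6
tcp_pos: [0.5633, -0.2132, 0.1869]
tool_rot: [1.0, -0.022, -0.001, -0.0]
ft_force: [-3.6, -0.8, 3.4]
grip_width: 0.0609
```

step_arm(
  deltas=[
    [66, [1.5, -0.07, 0], 0],
    [66, [1.5, -0.07, 0], 0],
    [66, [1.5, -0.07, 0], 0],
    [66, [1.5, -0.07, 0], 0],
    [66, [1.2, -0.05, 0], 0],
    [66, [1.0, -0.04, 0], 0],
    [66, [0.8, -0.04, 0], 0],
  ],
)

```text
time_s: 4.3
tcp_pos: [0.6541, -0.217, 0.1866]
tool_rot: [1.0, -0.022, -0.0, -0.0]
ft_force: [-2.4, -0.1, -0.7]
grip_width: 0.0609
```

step_arm(
  deltas=[
    [66, [0.7, -0.03, 0], 0],
    [66, [0.6, -0.03, 0], 0],
    [66, [0.6, -0.03, 0], 0],
    [66, [0.5, -0.02, 0], 0],
    [66, [0.3, -0.01, 0], 0],
  ],
)

```text
time_s: 4.8
tcp_pos: [0.681, -0.218, 0.1865]
tool_rot: [1.0, -0.022, -0.001, -0.0]
ft_force: [-10.8, 1.8, 7.6]
grip_width: 0.0607
```

step_arm(
  deltas=[
    [66, [0.25, -0.01, 0], 0],
    [66, [0.25, -0.01, 0], 0],
    [66, [0, 0, 0], 0],
  ],
)

```text
time_s: 5.1
tcp_pos: [0.6827, -0.2182, 0.1865]
tool_rot: [1.0, -0.022, -0.005, -0.001]
ft_force: [-16.5, 3.8, 12.3]
grip_width: 0.0606
```

step_arm(
  deltas=[
    [66, [0.2, 0, 0], 0],
    [66, [-0.8, 0, 0], 0],
    [56, [-0.6, 0, 0], 0],
    [56, [-1.0, 0, 0], 0],
    [56, [0, 0, 2], 0],
    [56, [0, 0, 4], 0],
    [56, [-2, 0, 4], 0],
    [70, [-4, 0, 3], 0],
    [70, [-4, 0, 3], 0],
    [70, [0, 0, 0], 0],
  ],
)

```text
time_s: 6.1
tcp_pos: [0.5608, -0.2204, 0.3515]
tool_rot: [1.0, -0.023, 0.002, 0.002]
ft_force: [1.9, -0.4, 0.2]
grip_width: 0.0638
```

```bash
python3 - <<'E'
from h import *
import pickle
s=read_state();print(s["tcp_pos"],s["ft_force"])
c=capture("wrist"); pickle.dump(c,open("w2.pkl","wb")); cv2.imwrite("pics/w2.png",c["color"])
E
```

```text
[ 0.56078942 -0.22036747  0.35148318] [ 1.89870622 -0.35882615  0.22975449]
```

View pics/w2.png

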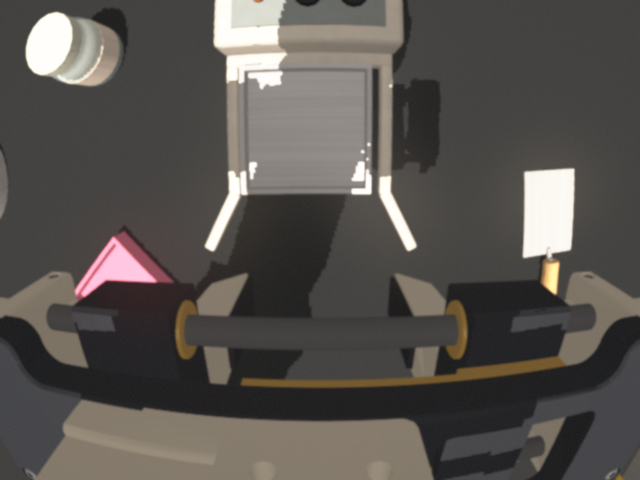

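The tray lies square in the bay: rim corners about (243,66), (373,66), (371,193), (246,193). Its front edge lies right at the back stop's edge (row 66), and there is a gap along each rail.

```bash
python3 - <<'E'
from h import *
import pickle
c=pickle.load(open("w2.pkl","rb"))
f=lambda u,v,z:np.round(onz(c,u,v,z,True)[:2],4)
P=np.array([f(*p,.022) for p in((243,66),(373,66),(371,193),(246,193))]); print(P.tolist(),P.mean(0))
d=(P[0]-P[3]+P[1]-P[2]); e=(P[0]-P[1]+P[3]-P[2]); print("yaw",np.arctan2(d[1],d[0]),np.arctan2(-e[0],e[1]),np.linalg.norm(d)/2,np.linalg.norm(e)/2)
print("railends",f(240,180,.014),f(380,180,.014),"rails top",f(239,66,.014),f(380,66,.014),"stop",f(308,66,.014), f(308,55,.014))
cv2.imwrite("pics/w2z.png",cv2.resize(c["color"][30:210,200:420],None,fx=3.3,fy=3.3,interpolation=2))
E
```

```text
[[0.6985, -0.1634], [0.6926, -0.2703], [0.5855, -0.2649], [0.5907, -0.1592]] [ 0.641825 -0.21445 ]
yaw -0.0446422604559673 -0.05216336036413708 0.1075571592224339 0.10644478615695557
railends [ 0.6013 -0.1532] [ 0.5953 -0.2741] rails top [ 0.7005 -0.1584] [ 0.694  -0.2775] stop [ 0.6956 -0.2169] [ 0.7053 -0.2174]
```

View pics/w2z.png

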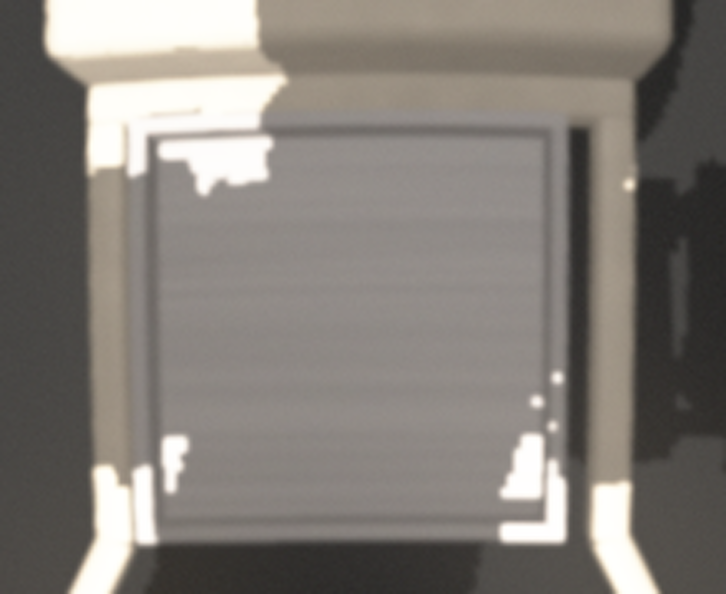

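The tray is home and square, a few mm towards the +y rail, within the slack. Now I move above the stack.

step_arm(
  deltas=[
    [100, [0, 2.0, 4], 0],
    [100, [0, 4.0, 2.8], 0],
    [100, [0, 4.5, 2.0], 0],
    [100, [0, 4.7, 1.5], 0],
    [100, [-0.5, 4.7, 1.5], 0],
    [100, [-0.5, 4.7, 1.5], 0],
    [100, [-0.5, 4.7, 1.2], 0],
    [100, [-0.5, 4.7, 0.5], 0],
    [100, [-0.5, 4.7, 0], 0],
    [100, [-0.5, 4.3, 0], 0.044],
  ],
)

```text
time_s: 7.15
tcp_pos: [0.5339, 0.2148, 0.4964]
tool_rot: [1.0, 0.002, 0.0, -0.001]
ft_force: [-0.5, 0.6, -0.5]
grip_width: 0.0919
```

step_arm(
  deltas=[
    [100, [0, 0, 0], 0],
    [100, [0, 0, 0], 0],
  ],
)

```text
time_s: 7.35
tcp_pos: [0.5339, 0.2137, 0.4957]
tool_rot: [1.0, 0.002, -0.0, -0.0]
ft_force: [0.4, -0.1, -0.7]
grip_width: 0.0917
```

```bash
python3 - <<'E'
from h import *
import pickle
s=read_state();print(s["tcp_pos"],s["q"],s["grip_width"])
c=capture("wrist"); pickle.dump(c,open("w3.pkl","wb")); cv2.imwrite("pics/w3.png",cv2.resize(c["color"][:280,120:520],None,fx=2,fy=2,interpolation=2))
print(np.round(c["pose"],3).tolist())
E
```

```text
[0.53394515 0.21367375 0.4957284 ] [-0.19772009  0.27285725 -0.28239194  1.63610741  0.07852069  1.24441898
 -2.0616411 ] 0.09167755142560419
[[0.005, -0.961, -0.276, 0.61], [-1.0, -0.005, -0.003, 0.215], [0.001, 0.276, -0.961, 0.474], [0.0, 0.0, 0.0, 1.0]]
```

View pics/w3.png

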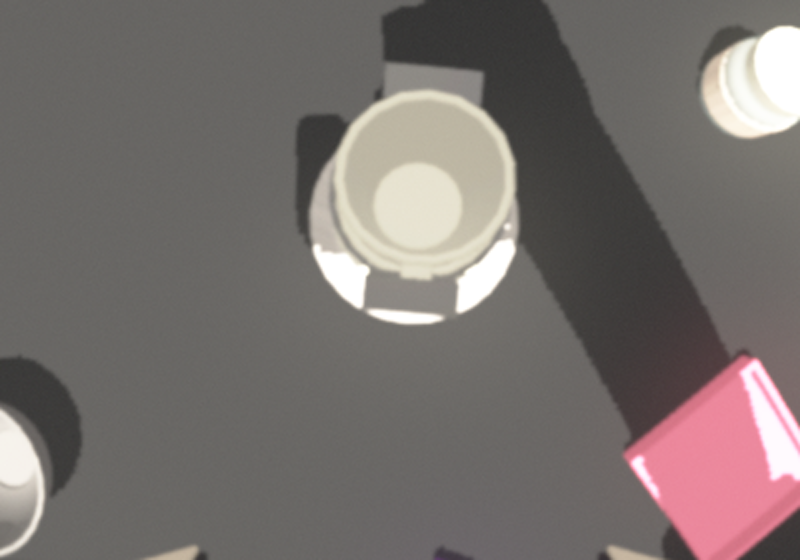

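Close view (2x crop, offset 120 columns): the rim's outer edge spans columns 335 to 516 with its top at row 90, and the two catches lie along ±x (crop up and down).

```bash
python3 - <<'E'
from h import *
import pickle
c=pickle.load(open("w3.pkl","rb"))
f=lambda u,v,z:onz(c,120+u/2,v/2,z,True)[:2]
l,r,t,b=[f(*p,.242) for p in((335,180),(516,180),(425,90),(425,266))]
print(l,r,t,b,np.hypot(*(l-r)),"c",(l+r)/2,t[0]-.0285)
# foot edge: left 310, right 520, bottom 323
l,r,b=[f(*p,.01) for p in((310,218),(520,218),(413,323))];print("foot",(l+r)/2,np.hypot(*(l-r)),b[0]+.064)
print("catch dir", f(435,66,.206),f(410,312,.206))
E
```

```text
[0.63633037 0.23490423] [0.63710967 0.17911282] [0.66530592 0.20740587] [0.60927715 0.20707723] 0.05579685128407782 c [0.63672002 0.20700852] 0.636805924602573
foot [0.63967532 0.20576973] 0.129752945770267 0.6369175626721557
catch dir [0.68319891 0.20275749] [0.59250694 0.21114842]
```

step_arm(
  deltas=[
    [100, [3.4, -0.2, 0], 0],
    [100, [3.4, -0.2, 0], 0],
    [100, [3.4, -0.2, 0], 0],
    [100, [0, 0, -2], 0],
    [100, [0, 0, -3], 0],
    [100, [0, 0, -3], 0],
    [100, [0, 0, -2], 0],
    [100, [0, 0, -0.7], 0],
    [80, [0, 0, 0], 0],
    [80, [0, 0, 0], 0],
  ],
  grip_force=5,
)

```text
time_s: 8.4
tcp_pos: [0.6368, 0.205, 0.3909]
tool_rot: [1.0, -0.0, 0.001, -0.0]
ft_force: [-0.1, 0.1, 0.6]
grip_width: 0.0802
```

```bash
python3 - <<'E'
from h import *
s=read_state();print(s["tcp_pos"],s["ft_force"],s["wrist_torque"],s["grip_width"])
import pickle
a=capture("scene")["color"];b=capture("side")["color"]
a=cv2.resize(a[230:370,300:430],None,fx=3,fy=3,interpolation=2);b=cv2.resize(b[130:350,160:300],(267,420),interpolation=2)
cv2.imwrite("pics/g1.png",np.hstack([a,b]))
E
```

```text
[0.63675884 0.20497825 0.39087467] [-0.13806707  0.14177872  0.62990116] [0.04356493 0.14206108 0.00062107] 0.0801893209076468
```

View pics/g1.png

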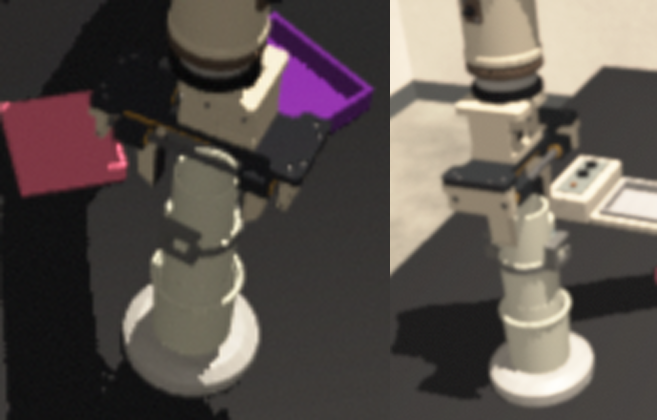

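The open jaws straddle the beaker above the catches (scene crop). I'll correct y by +2.5 mm and close lightly.

step_arm(
  deltas=[
    [80, [0, 0.25, -0.15], 0],
    [66, [0, 0, 0], 0],
    [66, [0, 0, 0], 0],
    [60, [0, 0, 0], 0],
    [55, [0, 0, 0], 0],
    [40, [0, 0, 0], 0],
    [40, [0, 0, 0], 0],
  ],
  grip_force=4,
)

```text
time_s: 9.2
tcp_pos: [0.6361, 0.208, 0.3884]
tool_rot: [1.0, 0.0, 0.0, 0.0]
ft_force: [-0.3, 0.2, 1.0]
grip_width: 0.0574
```

step_arm(
  deltas=[
    [40, [0, 0, 0], 0],
    [40, [0, 0, 0], 0],
    [40, [0, 0, 0.25], 0],
    [40, [0, 0, 0.25], 0],
    [40, [0, 0, 0.25], 0],
    [40, [0, 0, 0], 0],
    [40, [0, 0, 0], 0],
  ],
  grip_force=20,
)

```text
time_s: 9.9
tcp_pos: [0.636, 0.2082, 0.3957]
tool_rot: [1.0, 0.0, 0.0, -0.0]
ft_force: [0.2, 0.0, -1.4]
grip_width: 0.0572
```

step_arm(
  deltas=[
    [40, [0, 0, 0], 0.08],
    [40, [0, 0, 0], 0.1],
    [40, [0, 0, 0], 0.1],
    [40, [0, 0, 0], 0.1],
  ],
)

```text
time_s: 10.3
tcp_pos: [0.6359, 0.2081, 0.3955]
tool_rot: [0.982, 0.191, -0.0, 0.0]
ft_force: [0.8, 0.2, -1.2]
grip_width: 0.0573
```

```bash
python3 - <<'E'
from h import *
s=read_state();print(s["tcp_pos"],s["ft_force"],s["wrist_torque"],s["tool_rot"])
E
```

```text
[0.63593469 0.20812188 0.39554724] [ 0.78862784  0.21048837 -1.16504626] [0.00181257 0.11057816 0.04028783] [ 9.81533535e-01  1.91290106e-01 -1.17563640e-04  4.38441449e-05]
```

step_arm(
  deltas=[
    [40, [0, 0, 0], 0.1],
    [40, [0, 0, 0], 0.1],
    [40, [0, 0, 0], 0.1],
    [40, [0, 0, 0], 0.1],
    [40, [0, 0, 0], 0.1],
    [40, [0, 0, 0], 0.08],
    [40, [0, 0, 0], 0],
    [40, [0, 0, 0.5], 0],
    [40, [0, 0, 0.5], 0],
    [40, [0, 0, 0.5], 0],
  ],
)

```text
time_s: 11.3
tcp_pos: [0.6361, 0.2082, 0.4115]
tool_rot: [0.887, 0.462, 0.0, 0.0]
ft_force: [-0.6, 0.3, -1.3]
grip_width: 0.0574
```

step_arm(
  deltas=[
    [40, [0, 0, 1.5], 0],
    [40, [0, 0, 2], 0],
    [40, [0, 0, 2], 0],
    [40, [0, 0, 2], 0],
    [40, [0, 0, 0.5], 0],
    [40, [0, -1, 0], 0],
    [40, [0, -2, 0], 0],
    [40, [0, -3, 0], 0],
    [40, [0, -3.5, 0], 0],
    [40, [0, -3.5, 0], 0],
  ],
)

```text
time_s: 12.3
tcp_pos: [0.6355, 0.0761, 0.4893]
tool_rot: [0.887, 0.462, -0.001, -0.0]
ft_force: [0.5, -0.4, -1.3]
grip_width: 0.0578
```

step_arm(
  deltas=[
    [40, [0, -3.5, 0], 0],
    [40, [0, -3.5, 0], 0],
    [40, [0, -3.5, 0], 0],
    [40, [0, -3.5, 0], 0],
    [40, [0.1, -3.5, 0], 0],
    [40, [0.1, -3.5, 0], 0],
    [40, [0.1, -3.5, 0], 0],
    [40, [0.1, -3, 0], 0],
    [40, [0.1, -1.8, 0], 0],
    [40, [0, 0, 0], 0],
  ],
)

```text
time_s: 13.3
tcp_pos: [0.6399, -0.2193, 0.4892]
tool_rot: [0.888, 0.459, -0.001, 0.0]
ft_force: [0.1, -0.3, -1.8]
grip_width: 0.0573
```

```bash
python3 - <<'E'
from h import *
s=read_state();print(s["tcp_pos"],s["ft_force"],s["tool_rot"],s["grip_width"])
a=capture("scene");b=capture("side")
f=lambda c,u,v,z:onz(c,u,v,z)[:2]
print("stack foot same px?",)
a=cv2.resize(a["color"][180:380,180:430],None,fx=2,fy=2);b=cv2.resize(b["color"][130:350,180:400],(400,400))
cv2.imwrite("pics/p1.png",np.hstack([a[:, :400],b]))
E
```

```text
[ 0.63992812 -0.21926108  0.4892238 ] [ 0.08628648 -0.31165761 -1.78469255] [ 8.88176746e-01  4.59499881e-01 -1.38853363e-03  1.22010879e-05] 0.057252835638012596
stack foot same px?
```

View pics/p1.png

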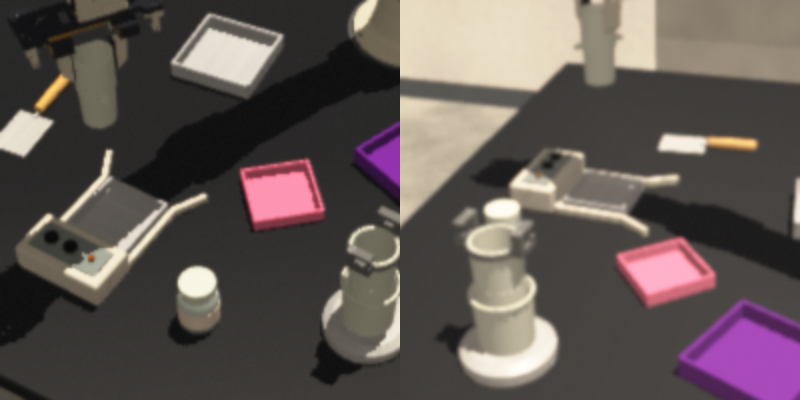

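The beaker is held upright and clear, and the stack stands as before. Now I correct and lower.

step_arm(
  deltas=[
    [40, [0.15, 0.45, -2], 0],
    [40, [0, 0, -3.5], 0],
    [40, [0, 0, -4], 0],
    [40, [0, 0, -4], 0],
    [40, [0, 0, -3.5], 0],
    [40, [0, 0, -2], 0],
    [40, [0, 0, -1.3], 0],
    [40, [0, 0, 0], 0],
    [40, [0, 0, 0], 0],
  ],
)

```text
time_s: 14.3
tcp_pos: [0.6432, -0.2094, 0.2888]
tool_rot: [0.886, 0.463, 0.001, 0.0]
ft_force: [0.5, -0.2, -0.9]
grip_width: 0.0571
```

step_arm(
  deltas=[
    [40, [-0.15, -0.45, -0.5], 0],
    [40, [0, 0, -0.4], 0],
    [40, [0, 0, -0.3], 0],
    [40, [0, 0, 0], 0],
    [40, [0, 0, 0], 0],
  ],
)

```text
time_s: 14.8
tcp_pos: [0.641, -0.2148, 0.2758]
tool_rot: [0.887, 0.462, 0.0, -0.0]
ft_force: [0.1, -0.1, -1.3]
grip_width: 0.0575
```

```bash
python3 - <<'E'
from h import *
s=read_state();print(s["tcp_pos"],s["ft_force"],s["tool_rot"],s["grip_width"])
E
```

```text
[ 0.64098346 -0.21484986  0.27576941] [ 0.13038752 -0.1219318  -1.34938256] [ 8.86825190e-01  4.62105046e-01  7.09335485e-05 -6.94056247e-05] 0.057529050241576715
```

Position is right, about 5 mm above the tray floor. I lower in small steps until contact.

step_arm(
  deltas=[
    [40, [0, 0, -0.15], 0],
    [40, [0, 0, -0.1], 0],
    [40, [0, 0, -0.1], 0],
    [40, [0, 0, -0.05], 0],
    [40, [0, 0, 0], 0],
  ],
)

```text
time_s: 15.3
tcp_pos: [0.6409, -0.2148, 0.2716]
tool_rot: [0.887, 0.462, -0.0, -0.0]
ft_force: [-0.2, -0.6, -0.9]
grip_width: 0.0572
```

step_arm(
  deltas=[
    [40, [0, 0, -0.07], 0],
    [40, [0, 0, -0.05], 0],
    [40, [0, 0, 0], 0],
  ],
)

```text
time_s: 15.6
tcp_pos: [0.641, -0.2149, 0.2705]
tool_rot: [0.887, 0.462, 0.0, 0.0]
ft_force: [0.1, 0.2, -0.6]
grip_width: 0.0572
```

step_arm(
  deltas=[
    [40, [0, 0, -0.05], 0],
    [40, [0, 0, -0.05], 0],
    [40, [0, 0, 0], 0],
  ],
)

```text
time_s: 15.9
tcp_pos: [0.6412, -0.2148, 0.2704]
tool_rot: [0.887, 0.462, 0.0, 0.0]
ft_force: [-0.8, 0.6, 5.3]
grip_width: 0.0571
```

Contact at 5 N. I release and withdraw.

step_arm(
  deltas=[
    [60, [0, 0, 0.03], 0],
    [66, [0, 0, 0], 0],
    [75, [0, 0, 0], 0],
    [100, [0, 0, 0], 0],
    [100, [0, 0, 0], 0],
    [100, [0, 0, 1], 0],
    [100, [0, 0, 2.5], 0],
    [100, [0, 0, 4], 0],
    [100, [0, 0, 4], 0],
    [100, [0, 0, 4], 0],
  ],
)

```text
time_s: 16.9
tcp_pos: [0.6409, -0.2147, 0.4271]
tool_rot: [0.887, 0.462, 0.0, 0.0]
ft_force: [0.4, -0.5, -0.9]
grip_width: 0.0921
```

step_arm(
  deltas=[
    [100, [-2, 0, 4], 0],
    [100, [-4, 0, 2], 0],
    [100, [-4, 0, 0], -0.14],
    [100, [-4, 0, 0], -0.14],
    [100, [0, 0, 0], -0.14],
    [100, [0, 0, 0], -0.14],
    [100, [0, 0, 0], -0.14],
    [100, [0, 0, 0], -0.14],
    [100, [0, 0, 0], -0.14],
    [100, [0, 0, 0], 0],
  ],
)

```text
time_s: 17.9
tcp_pos: [0.501, -0.2147, 0.4857]
tool_rot: [1.0, -0.01, 0.0, 0.0]
ft_force: [-0.1, -0.3, -0.9]
grip_width: 0.0919
```

```bash
python3 - <<'E'
from h import *
import pickle
s=read_state();print(s["tcp_pos"],s["ft_force"],s["time_s"])
a=capture("scene");b=capture("side");w=capture("wrist")
pickle.dump((a,b,w),open("fin.pkl","wb"))
S0=pickle.load(open("scene0.pkl","rb"));B0=pickle.load(open("side0.pkl","rb"))
# stack foot shift by template-free compare: phase correlation of foot crops
for n,c,c0,(y0,y1,x0,x1) in(("scene",a,S0,(325,360,335,395)),("side",b,B0,(310,345,205,275)),("jar",a,S0,(325,350,262,298)),("bowl",a,S0,(315,355,455,505)),("spat",a,S0,(212,260,170,222))):
    g=[cv2.cvtColor(k["color"],6)[y0:y1,x0:x1].astype(np.float32) for k in(c,c0)]
    print(n,np.round(cv2.phaseCorrelate(g[1],g[0],cv2.createHanningWindow(g[0].shape[::-1],5)),2))
A=cv2.resize(a["color"][200:370,170:400],(400,296));B=cv2.resize(b["color"][170:350,190:410],(400,296))
cv2.imwrite("pics/f.png",np.vstack([np.hstack([A,B]),np.hstack([w["color"][:300,:][:, :640],np.zeros((300,160,3),np.uint8)])]))
E
```

```text
[ 0.50095313 -0.21465172  0.48566124] [-0.1325525  -0.29666013 -0.93969153] 17.9Traceback (most recent call last):
  File "<stdin>", line 10, in <module>
    return _wrapfunc(a, 'round', decimals=decimals, out=out)
    return _wrapit(obj, method, *args, **kwds)
    conv = _array_converter(obj)
ValueError: setting an array element with a sequence. The requested array has an inhomogeneous shape after 1 dimensions. The detected shape was (2,) + inhomogeneous part.
```

```bash
python3 - <<'E'
from h import *
import pickle
a,b,w=pickle.load(open("fin.pkl","rb"))
S0=pickle.load(open("scene0.pkl","rb"));B0=pickle.load(open("side0.pkl","rb"))
for n,c,c0,(y0,y1,x0,x1) in(("scene",a,S0,(325,360,335,395)),("side",b,B0,(310,345,205,275)),("jar",a,S0,(325,350,262,298)),("bowl",a,S0,(315,355,455,505)),("spat",a,S0,(212,260,170,222))):
    g=[cv2.cvtColor(k["color"],6)[y0:y1,x0:x1].astype(np.float32) for k in(c,c0)]
    s,r=cv2.phaseCorrelate(g[1],g[0],cv2.createHanningWindow(g[0].shape[::-1],5)); print(n,np.round(s,2),round(r,2))
A=cv2.resize(a["color"][200:370,170:400],(400,296));B=cv2.resize(b["color"][170:350,190:410],(400,296))
cv2.imwrite("pics/f.png",np.vstack([np.hstack([A,B]),np.hstack([w["color"][:300],np.zeros((300,160,3),np.uint8)])]))
E
```

```text
scene [ 0.01 -0.  ] 1.0
side [ 0.02 -0.05] 0.91
jar [0.05 0.7 ] 1.05
bowl [-0.08  0.01] 1.0
spat [0.06 0.02] 0.94
```

View pics/f.png

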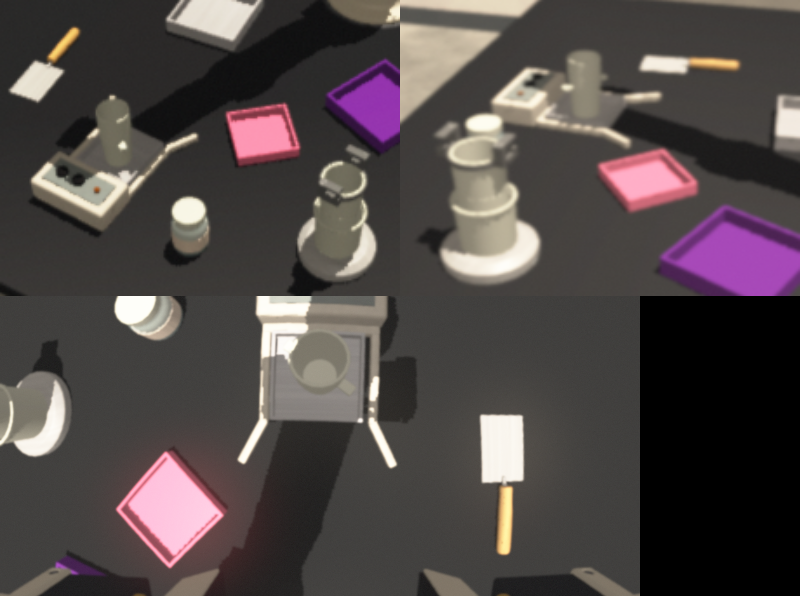

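The beaker stands upright in the tray, in the wrist picture at (318,375) inside the rim from (268,332) to (366,420). The tray is still at the stop, and the stack has not moved.

```bash
python3 -c "
from plant import *
print(sign_off())"
```

```text
the job is handed in; nothing more can be done
None
```

The job is done and handed in at about 18 s of robot time.

- **Tray:** I slid the smaller grey tray into the bay with the fingers inside it until the stop pushed back with about 16 N. The wrist camera then showed it against the stop, with its sides within about 0.01 rad of the rails. It lies a few millimetres towards the +y rail, inside the side slack. I did not re-measure its position after placing the beaker, but the last picture shows it still at the stop.
- **Beaker:** I gripped it above the catches, raised it 7 mm, turned it about 55° anticlockwise and lifted it straight off. Sideways force on the wrist stayed under 1 N. I lowered it to first contact at about 5 N, with the gripper within about 1 mm of the tray's measured centre, and released it.
- **Last checks:** In the scene and side pictures the beaker stands upright in the tray with the gripper clear. Compared with the first pictures, the stack foot, bowl and spatula moved less than 0.1 pixel.
- **One check that differed:** The jar showed a 0.7-pixel difference. I put this down to the arm's shadow having moved, because the gripper stayed well above the jar throughout, but I did not confirm it.

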